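Restock the ink rack in the order of the reserve row

TASK

Move the four ink and solvent containers from the brown tray to the empty front row of the plywood rack, in the same order as the reserve row standing behind: each goes upright in the middle of the bay straight in front of the reserve container of the same kind, and the oblong can is turned in line with its reserve. Leave the reserve containers standing where they are.

Things in the scene. Friction and masses are not known exactly. Their poses are not given: they have to be found in the camera images.
- squat_tin: The loose squat round ink tin of bright metal, 62 mm across, 40 mm high. Starts upright in one bay of the tray. Under 0.3 kg. Origin: centre of its underside; z up.
- slim_can: The loose slim round aluminium can, 38 mm across for its lower 56 mm, with a black screw cap 22 mm across above; 72 mm high in all. Starts upright in one bay of the tray. Under 0.3 kg. Origin: centre of its underside; z up.
- oblong_can: The loose small oblong metal can, 60 mm along its x by 36 mm along its y and 62 mm high, with a black cap (20 mm across, 12 mm high, 16 mm off centre towards +x) on top; 74 mm high in all. Starts upright in one bay of the tray, turned up to about 15 degrees from the tray. Under 0.3 kg. Origin: centre of its underside; z up.
- jar: The loose amber glass jar, 50 mm across for its lower 40 mm, with a black lid 42 mm across above; 54 mm high in all. Starts upright in one bay of the tray. Under 0.3 kg. Origin: centre of its underside; z up.
- reserve_squat_tin: The reserve one, same shape and size as squat_tin, standing loose and upright in the back row of the rack, axes along the rack's. To be left where it is. Origin: centre of its underside.
- reserve_slim_can: The reserve one, same shape and size as slim_can, standing loose and upright in the back row of the rack, axes along the rack's. To be left where it is. Origin: centre of its underside.
- reserve_oblong_can: The reserve one, same shape and size as oblong_can, standing loose and upright in the back row of the rack, axes along the rack's. To be left where it is. Origin: centre of its underside.
- reserve_jar: The reserve one, same shape and size as jar, standing loose and upright in the back row of the rack, axes along the rack's. To be left where it is. Origin: centre of its underside.
- tray: Brown wooden tray, 84 mm (x) by 450 mm (y), fixed, nearer the robot. Origin: centre of its underside, on the bench. Floor 10 mm up; four bays along y, centres at y = -150, -50, 50, 150 mm, parted only by flush dark lines, one container in each, centred within about 8 mm. Lips 14 mm high along the long edges, ends 30 mm high at y = +-220 mm.
- rack: Pale plywood rack, 210 (x) by 450 mm (y), fixed, beyond the tray. Origin: on the bench under the middle of its floor; x away from the robot, y along the rows. Floor 10 mm up; flush dark lines mark 2 rows of 4 bays: back row x = +50 mm (the reserves, centred within 4 mm), empty front row x = -50 mm, y = -150, -50, 50, 150 mm. No front edge; ends 30 mm high, back board 45 mm.

How it is judged:
By the outcome, as a careful person would: the job done as asked, in the order asked, and still so for the second after the job is handed in, with the robot touching nothing.
It also fails if it takes over 99 s, if anything falls off the work surface, if the arm or the gripper's body presses on something with over 40 N, if the wrist force passes 120 N, or if a joint passes its speed limit or range.

ROBOT

A 6-joint arm with a two-finger parallel gripper is mounted at the origin on the work surface. World frame = base frame: x ahead of the robot, y to its left, z up, the work surface at z = 0. Lengths are in m, angles in rad, forces in N, time in s.
With the tool pointing down it reaches from about 0.325 to 0.9 m from the base axis. Payload 6.1 kg.
Tool frame: the origin (TCP) lies on the centre line of the jaws, within the pads' length; the fingertips stand 8 mm ahead of it and the grasp point (between the pads) lies 11 mm behind it; z points along the fingers, y is the line along which they close (so a half turn about z gives the same grasp; the last joint's range is limited). The gripper opens to 87 mm and grips with 3 to 60 N. Pads are 19 mm wide; open, the fingers measure 117 mm over their backs; the gripper's body (75 mm by 190 mm) begins 51 mm behind the grasp point.
Start: joints at [1, 0.22, 1.526, -0, 1.395, -0.126], TCP at [0.269, 0.564, 0.231] pointing down, gripper open.
Joint ranges: [-2.98, 2.98], [-0.91, 2.08], [0.09, 2.57], [-1.24, 4.39], [0.2, 2.65], [-2.68, 2.68]. Speed limits (rad/s): [2.57, 2.57, 3.01, 3.14, 3.14, 3.14].

INTERFACE

Orientations are given as a unit quaternion [w, x, y, z].
In Python, from station import ctrl gives the robot as it stands.
- The arm moves only by the tool nudge_tcp, called after "Emit:" as name(argument=value, ...) on one line, values as JSON. Schema: {"type":"object","properties":{"segments":{"type":"array","items":{"type":"array","prefixItems":[{"type":"number"},{"type":"array","items":{"type":"number"},"minItems":3,"maxItems":3},{"type":"number"}],"minItems":3,"maxItems":3},"minItems":1,"maxItems":20},"grip_n":{"type":"number"},"only":{"type":"string"},"quiet":{"type":"boolean"},"lines":{"type":"string"}},"required":["segments"],"additionalProperties":false}. segments is a list of rows, 1 to 20 of them, each written [opening, [dx, dy, dz], turn]: the opening from 0.0 (shut) to 1.0 (fully open), then dx, dy, dz in a scale on which 1.0 is 0.8 m, then a turn about the tool's z in a scale on which 1.0 is 2 rad; each row is the pose to reach, as a shift and turn from the pose commanded when the call began, along the tool's axes at that moment; what a row does not reach only later rows make up. A row lasts 1/12 s, in which the tool goes at most 0.0417 m and 0.125 rad, less where a joint would pass 70% of its speed; a pose out of reach is approached as far as the arm can. The fingers move at their own pace and stop on an object; grip_n is the grip in N (left out, the last holds). Time passes only in rows, so rows that do not move let the fingers close. The tool returns the time, the measured TCP pose, the force, the opening and the grip force at its end. only (a regular expression) keeps the lines of the reply that match it, lines (a string "A,B") keeps lines A to B, and quiet returns only ok. Shift and turn numbers lie between -1 and 1, and a call with a number outside is refused. Input that does not fit is refused with a message, and nothing moves.
- ctrl.get_obs(): the state, without advancing time (a new reading comes with each control period).
- ctrl.grab_frame(name): name is "side" or "top"; returns (picture, depth): 400x640x3 uint8, blue, green, red; 400x640 float32, m along the optical axis (not along the pixel's ray), 0 where there is no reading.
- ctrl.camera_model(name): a dict with "intrinsics" (3x3 intrinsics, pixels), "eye" and "rotation" of the camera in the world. Camera axes: x right, y down, z forward; pixel columns grow to the right and rows downward; lengths in m; the calibration is good to about 2 mm. A picture is of the moment at which its call begins. camera_model takes no time and is no camera call.
- ctrl.close_job(): hands the job in; it is judged then, once.
The state is a dict: "time": time; "joint_positions": joint angles; "joint_vel": joint speeds; "effort": joint torques, N m; "eef_pos": TCP position; "eef_rot": TCP orientation; "ft_force": force on the tool from outside, world axes, zero at the start; "moment": the same for the moment, N m; "gripper_width": opening from 0.0 (shut) to 1.0 (fully open); "gripper_force": force on a finger pad.
Only numpy, scipy, OpenCV 4.12 (cv2) and the standard library are available. Lean on these libraries where they do the work, as an engineer would, in place of code of your own. Each camera call takes 0.05 s, during which the arm holds its last target. There are 200 camera calls.

## Working session

There is one attempt and no reset: what is moved stays moved. The work goes in short steps, Python scripts to look and compute and a tool call to move; the robot and the scene stay as the last step left them, time stands still between calls to the robot, and variables do not carry over. Pictures are saved under pics/ and viewed, at most 14 in all, crops included, and the job is handed in when it is done.

```bash
mkdir -p pics; ls; cat > h.py <<'E'
import numpy as np, cv2
from station import ctrl
def grab(n,name):
    im,d=ctrl.grab_frame(n); cv2.imwrite('pics/%s.png'%name,im); np.save('pics/%s.npy'%name,d); return im,d
def cloud(n,d):
    m=ctrl.camera_model(n);K=np.array(m['intrinsics']);R=np.array(m['rotation']);e=np.array(m['eye'])
    v,u=np.mgrid[:d.shape[0],:d.shape[1]]
    r=np.stack([(u-K[0,2])/K[0,0],(v-K[1,2])/K[1,1],np.ones(d.shape)],-1)
    return (r*d[...,None])@R.T+e
E
python3 - <<'E'
from h import *
for n in('top','side'):
    im,d=grab(n,n+'0'); print(ctrl.camera_model(n))
print(ctrl.get_obs())
E
```

```text
pics
{'intrinsics': array([[487.99320911,   0.        , 323.78340955],
       [  0.        , 487.99320911, 197.25634813],
       [  0.        ,   0.        ,   1.        ]]), 'eye': array([0.47313909, 0.00522756, 0.90700512]), 'rotation': array([-0.05795145,  0.71237074, -0.69795611,  0.04502036])}
{'intrinsics': array([[467.81869778,   0.        , 328.15543819],
       [  0.        , 467.81869778, 199.03797588],
       [  0.        ,   0.        ,   1.        ]]), 'eye': array([ 0.19070653, -0.7198164 ,  0.48847174]), 'rotation': array([-0.50060576,  0.82982838, -0.2068713 ,  0.13410068])}
{'time': 0.1, 'joint_positions': array([ 9.99893735e-01,  2.21146161e-01,  1.52747556e+00, -9.88710530e-06,
        1.39472986e+00, -1.26120460e-01]), 'joint_vel': array([-0.00150589, -0.00144753, -0.00330234,  0.00095796,  0.00042865,
        0.00014817]), 'effort': array([ 9.96830058e-04, -4.95940733e+01, -3.88519299e+01,  7.01335212e-02,
        5.15070814e-02, -1.10576723e-04]), 'eef_pos': array([0.26863443, 0.56371958, 0.22955853]), 'eef_rot': array([-2.95762473e-04,  2.20561498e-01,  9.75372673e-01, -8.28254389e-04]), 'ft_force': array([0.09148081, 1.32704842, 0.33844376]), 'moment': array([ 0.01467962, -0.02054633, -0.04376368]), 'gripper_force': 0.0, 'gripper_width': 0.9981487253686369}
```

View pics/top0.png

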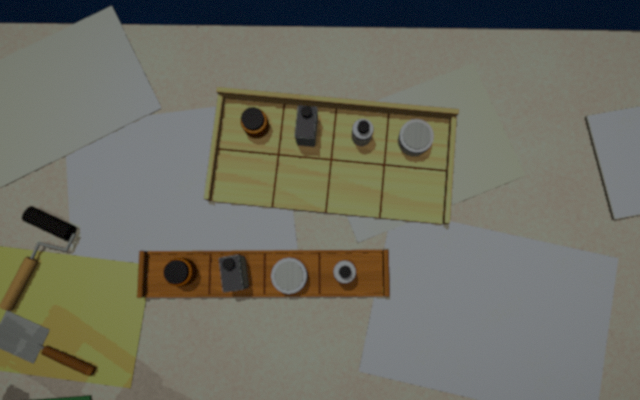

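View pics/side0.png

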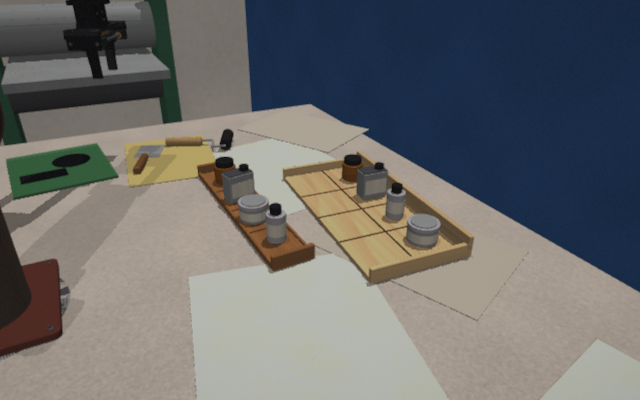

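The top view (up = +x, left = +y) shows the rack row from left to right: jar (255,122), oblong (306,125), slim (363,130), squat (416,137). The tray holds jar (179,272), oblong (233,273), squat (289,276) and slim (345,272). The side view confirms that all of them are upright and the front row is empty. Next I'll measure poses.

```bash
cat > h.py <<'E'
import numpy as np, cv2
from scipy.spatial.transform import Rotation as Ro
from station import ctrl
def grab(n,name):
    im,d=ctrl.grab_frame(n); cv2.imwrite('pics/%s.png'%name,im); np.save('pics/%s.npy'%name,d); return im,d
def cam(n):
    m=ctrl.camera_model(n);return np.array(m['intrinsics']),Ro.from_quat(m['rotation'],scalar_first=True).as_matrix(),np.array(m['eye'])
def cloud(n,d):
    K,R,e=cam(n)
    v,u=np.mgrid[:d.shape[0],:d.shape[1]]
    r=np.stack([(u-K[0,2])/K[0,0],(v-K[1,2])/K[1,1],np.ones(d.shape)],-1)
    return (r*d[...,None])@R.T+e
def onplane(n,uv,z):
    K,R,e=cam(n); uv=np.atleast_2d(np.asarray(uv,float))
    r=np.c_[(uv-K[:2,2])/K[0,0],np.ones(len(uv))]@R.T
    return (e+r*((z-e[2])/r[:,2])[:,None])[:,:2]
E
python3 - <<'E'
from h import *
im=cv2.imread('pics/top0.png'); d=np.load('pics/top0.npy'); P=cloud('top',d); z=P[...,2]
print('bench',np.median(z[230:245,60:130]),'floor rack',np.median(z[175:195,290:325]),'tray',np.median(z[265:280,310:325]), 'noise',z[175:195,290:325].std())
hsv=cv2.cvtColor(im,cv2.COLOR_BGR2HSV)
print('hsv rack',hsv[180,300],'tray',hsv[270,318],'bench',hsv[60,300],'paper',hsv[200,150], 'wall',hsv[99,340])
c={'jar':(179,272),'obl':(233,273),'squ':(289,276),'sli':(345,272),'rjar':(255,122),'robl':(306,125),'rsli':(363,130),'rsqu':(416,137)}
H={'jar':.054,'obl':.062,'squ':.04,'sli':.072}
for k,(u,v) in c.items():
    s=np.zeros(z.shape,bool); s[v-23:v+24,u-23:u+24]=1
    h=H[k[-3:]]+.01
    m=s&(abs(z-h)<.006)
    n,l,st,ce=cv2.connectedComponentsWithStats(m.astype(np.uint8)); i=1+st[1:,4].argmax(); m=l==i
    q=P[m]; r=cv2.minAreaRect(q[:,:2].astype(np.float32)*1000)
    print(k,m.sum(),'z',np.median(q[:,2]).round(4),'mean',q.mean(0)[:2].round(4),'rect',np.round(r[0],1),np.round(r[1],1),round(r[2],1))
    if 'obl' in k:
        m=s&(abs(z-.084)<.005); print('  cap',m.sum(),P[m].mean(0).round(4))
for nm,a,lo,hi in(('rack',(80,230,195,470),.006,.06),('tray',(243,305,130,400),.006,.03)):
    s=np.zeros(z.shape,bool); s[a[0]:a[1],a[2]:a[3]]=1; m=s&(z>lo)&(z<.1)
    n,l,st,ce=cv2.connectedComponentsWithStats(m.astype(np.uint8)); m=l==1+st[1:,4].argmax()
    r=cv2.minAreaRect(P[m][:,:2].astype(np.float32)*1000); print(nm,r)
E
```

```text
bench 0.0008075986058242446 floor rack 0.00956032173124527 tray 0.009572007258877857 noise 0.03393213743409486
hsv rack [ 29  92 127] tray [ 15 208  86] bench [ 28  29 125] paper [103  14 132] wall [ 27  94 125]
jar 474 z 0.0636 mean [0.4626 0.2748] rect [462.4 274.9] [41.1 40.3] 73.5
obl 642 z 0.0728 mean [0.4593 0.1763] rect [462.1 178.2] [59.8 36.2] 10.2
  cap 110 [0.478  0.1808 0.0835]
squ 987 z 0.0491 mean [0.4604 0.0813] rect [460.5  81.8] [60.6 59.8] 46.5
sli 132 z 0.0818 mean [ 0.4691 -0.0153] rect [468.6 -14.9] [19.9 20.2] 1.3
rjar 422 z 0.0634 mean [0.7378 0.1544] rect [738.4 155. ] [41.1 40.1] 41.5
robl 560 z 0.0727 mean [0.7254 0.0578] rect [730.5  58.1] [36.1 60.8] 85.4
  cap 100 [0.7459 0.0565 0.0834]
rsli 124 z 0.0815 mean [ 0.7209 -0.0437] rect [721.4 -44.3] [20.4 21.3] 58.8
rsqu 879 z 0.049 mean [ 0.7146 -0.1415] rect [ 715.1 -141.5] [60.5 61.3] 46.1
rack ((681.8844604492188, 11.696182250976562), (451.4418029785156, 211.2329559326172), 85.47663879394531)
tray ((462.8345031738281, 133.44435119628906), (84.07457733154297, 458.3309020996094), 1.6539653539657593)
```

```bash
python3 - <<'E'
from h import *
im=cv2.imread('pics/top0.png'); g=cv2.GaussianBlur(cv2.cvtColor(im,cv2.COLOR_BGR2GRAY),(3,3),0).astype(float)
bh=cv2.morphologyEx(g.astype(np.uint8),cv2.MORPH_BLACKHAT,np.ones((11,11))).astype(float)
def sub(a):
    i=a.argmax(); w=a[max(i-2,0):i+3]; return (w*np.arange(max(i-2,0),max(i-2,0)+len(w))).sum()/w.sum()
def rowline(cols,f):
    p=[]
    for u in cols:
        v0=int(f(u)); p.append((u,v0-6+sub(bh[v0-6:v0+7,u])))
    return p
p=rowline([u for u in range(225,445) if min(abs(u-x) for x in(280,332,385))>5],lambda u:150+(u-217)*20/231)
q=onplane('top',p,.010)*1000; vx,vy,x0,y0=cv2.fitLine(q.astype(np.float32),cv2.DIST_HUBER,0,.01,.01).ravel()
print('midline yaw',np.degrees(np.arctan(-vx/vy)),'pt',x0,y0,'resid',(abs((q-[x0,y0])@[-vy,vx])).mean())
for (u0,v0,u1,v1) in((278,165,273,202),(331,170,326,208),(384,172,380,212)):
    p=[]
    for v in range(v0,v1):
        u=int(u0+(v-v0)*(u1-u0)/(v1-v0)); p.append((u-6+sub(bh[v,u-6:u+7]),v))
    q=onplane('top',p,.010)*1000; f=cv2.fitLine(q.astype(np.float32),cv2.DIST_HUBER,0,.01,.01).ravel()
    yaw=np.radians(-4.5);ex=np.array([np.cos(yaw),np.sin(yaw)]);ey=np.array([-ex[1],ex[0]])
    dq=q-[681.9,11.7]; print('bayline y',np.median(dq@ey),'yaw',np.degrees(np.arctan(f[1]/f[0])),'x range',(dq@ex).min(),(dq@ex).max())
print('midline x rel centre',((x0-681.9)*ex[0]+(y0-11.7)*ex[1]))
# front edge / back, at floor level by depth
d=np.load('pics/top0.npy');P=cloud('top',d)
m=(np.abs(P[...,2]-.01)<.004);m[:80]=0;m[230:]=0;m[:,:205]=0;m[:,460:]=0
dq=(P[m][:,:2]*1000-[681.9,11.7]);X=dq@ex;print('floor x',np.percentile(X,[.2,1,99,99.8]))
w=(P[...,2]>.03)&(P[...,2]<.06);w[:80]=0;w[118:]=0;w[:,:215]=0;w[:,460:]=0
dq=(P[w][:,:2]*1000-[681.9,11.7]);X=dq@ex;X=X[X>85];print('board x',np.percentile(X,[1,10,50,90,99]),'z',np.median(P[w][:,2]))
E
```

```text
midline yaw -4.607479 pt 681.99475 72.6699 resid 0.251149431610103
bayline y 99.47820029779118 yaw -4.6333694 x range -94.23919143027292 -25.519547262843798
bayline y -0.46609989994193224 yaw -4.5140905 x range -95.6617941833156 -25.47419515718729
bayline y -100.5057593274291 yaw -4.454445 x range -93.28527637779597 -19.61034146378588
midline x rel centre -4.68920852914292
floor x [-105.23500008 -104.00459108   94.26512388   95.35756665]
board x [ 93.5039269   94.40815195  96.94272322 102.53542369 104.5750022 ] z 0.04341358744155471
```

```bash
cat >> h.py <<'E'
def go(x,y,z,ang):
    "shift in tool axes (m) and turn needed to bring the TCP to x,y,z (mm) with tool y at ang deg"
    o=ctrl.get_obs(); R=Ro.from_quat(o['eef_rot'],scalar_first=True).as_matrix()
    s=R.T@(np.array([x,y,z])/1000-o['eef_pos'])
    a=np.degrees(np.arctan2(R[1,1],R[0,1])); t=-np.radians((ang-a+90)%180-90)
    print('shift',s.round(4),'turn',round(t,4),'now ang',round(a,2),'pos',o['eef_pos'].round(4),'tilt',np.degrees(np.arccos(-R[2,2])).round(2),'t',o['time'])
E
python3 -c "
from h import *
go(468.8,-15.1,150,85.45)"
```

```text
shift [-0.4298 -0.4362  0.0802] turn -0.3654 now ang 64.52 pos [0.2686 0.5637 0.2296] tilt 0.1 t 0.1
```

Careful with the scale: shifts go in shares of 0.8 m and turns go in shares of 2 rad. That gives: -0.436 m / 0.8 = -0.545, -0.43 m / 0.8 = -0.5375, -0.365 rad / 2 = -0.1825.

Emit:
nudge_tcp(segments=[[1,[-0.5375,-0.545,0.1],-0.1825],[1,[-0.5375,-0.545,0.1],-0.1825],[1,[-0.5375,-0.545,0.1],-0.1825],[1,[-0.5375,-0.545,0.1],-0.1825],[1,[-0.5375,-0.545,0.1],-0.1825],[1,[-0.5375,-0.545,0.1],-0.1825],[1,[-0.5375,-0.545,0.1],-0.1825],[1,[-0.5375,-0.545,0.1],-0.1825],[1,[-0.5375,-0.545,0.1],-0.1825],[1,[-0.5375,-0.545,0.1],-0.1825],[1,[-0.5375,-0.545,0.1],-0.1825],[1,[-0.5375,-0.545,0.1],-0.1825],[1,[-0.5375,-0.545,0.1],-0.1825],[1,[-0.5375,-0.545,0.1],-0.1825],[1,[-0.5375,-0.545,0.1],-0.1825],[1,[-0.5375,-0.545,0.1],-0.1825],[1,[-0.5375,-0.545,0.1],-0.1825],[1,[-0.5375,-0.545,0.1],-0.1825],[1,[-0.5375,-0.545,0.1],-0.1825],[1,[-0.5375,-0.545,0.1],-0.1825]], grip_n=20)

```text
time: 1.77
eef_pos: [0.4692, -0.0131, 0.1506]
eef_rot: [0.0, 0.039, 0.999, 0.0]
ft_force: [-0.1, 0.6, 0.5]
gripper_width: 0.999
gripper_force: 0.0
```

```bash
python3 -c "
from h import *
go(468.8,-15.1,31,85.45)"
```

```text
shift [ 0.0003 -0.0021  0.1196] turn 0.0017 now ang 85.55 pos [ 0.4692 -0.0131  0.1506] tilt 0.01 t 1.7667
```

Scaled: 0.08 m / 0.8 = 0.1, 0.04 m / 0.8 = 0.05.

Emit:
nudge_tcp(segments=[[1,[0,0,0.05],0],[1,[0,0,0.1],0],[1,[0,0,0.1],0],[1,[0,0,0.1],0],[1,[0,0,0.1],0]])

```text
time: 2.18
eef_pos: [0.4704, -0.0139, 0.0721]
eef_rot: [0.001, 0.039, 0.999, -0.0]
ft_force: [0.9, -0.2, 0.8]
gripper_width: 1.001
gripper_force: 0.0
```

```bash
python3 - <<'E'
from h import *
go(468.8,-15.1,31,85.45)
grab('side','side1'); im,d=grab('top','top1'); P=cloud('top',d)
cv2.imwrite('pics/c1.png',cv2.resize(cv2.hconcat([im[200:340,260:440],cv2.imread('pics/side1.png')[150:290,190:370]]),None,fx=2,fy=2))
E
```

```text
shift [ 0.0015 -0.0013  0.0411] turn 0.0009 now ang 85.5 pos [ 0.4704 -0.0139  0.0721] tilt 0.08 t 2.1833
```

View pics/c1.png

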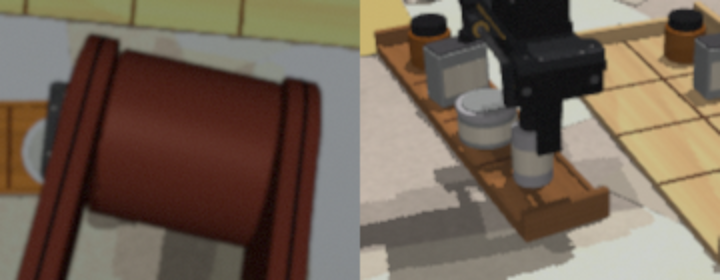

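The arm hides the can from the top view. The side view shows the jaws straddling the slim can, crop around (535,150). I'll descend and grip.

Scaled: 0.041 m / 0.8 = 0.0513, 0.03 m / 0.8 = 0.0375.

Emit:
nudge_tcp(segments=[[1,[0.0019,-0.0013,0.0375],0],[1,[0.0019,-0.0013,0.0513],0],[1,[0.0019,-0.0013,0.0513],0],[1,[0.0019,-0.0013,0.0513],0],[0,[0.0019,-0.0013,0.0513],0],[0,[0.0019,-0.0013,0.0513],0],[0,[0.0019,-0.0013,0.0513],0],[0,[0.0019,-0.0013,0.0513],0],[0,[0.0019,-0.0013,0.0513],0],[0,[0.0019,-0.0013,0.0513],0],[0,[0.0019,-0.0013,0.0513],0],[0,[0.0019,-0.0013,0.0513],0]], grip_n=20)

```text
time: 3.28
eef_pos: [0.4679, -0.0153, 0.0295]
eef_rot: [-0.0, 0.04, 0.999, 0.0]
ft_force: [0.6, 0.5, -0.9]
gripper_width: 0.482
gripper_force: 0.0
```

Emit:
nudge_tcp(segments=[[0,[0,0,-0.025],0],[0,[0,0,-0.075],0],[0,[0,0,-0.125],0],[0,[0,0,-0.1375],0],[0,[0,0,-0.1375],0],[0,[0,0,-0.1375],0]])

```text
time: 3.78
eef_pos: [0.4679, -0.0153, 0.1393]
eef_rot: [0.0, 0.04, 0.999, -0.0]
ft_force: [0.8, 0.2, -1.6]
gripper_width: 0.425
gripper_force: 20.0
```

```bash
python3 -c "
from h import *
go(623.4,-34.3,142,85.45)"
```

```text
shift [-0.1565 -0.0066 -0.0025] turn -0.0003 now ang 85.43 pos [ 0.4679 -0.0153  0.1393] tilt 0.04 t 3.7833
```

The fingers were still about 4 mm open when the lift began, so I need to check how the can sits in the grip.

```bash
python3 - <<'E'
from h import *
im,d=grab('side','side2'); P=cloud('side',d)
K,R,e=cam('side')
q=R.T@(np.array([.468,-.0153,.13])-e); u,v=(K@q/q[2])[:2].astype(int); print(u,v)
cv2.imwrite('pics/c2.png',cv2.resize(im[v-70:v+70,u-90:u+90],None,fx=4,fy=4))
m=(abs(P[...,0]-.468)<.03)&(abs(P[...,1]+.0153)<.025)&(P[...,2]<.2)&(P[...,2]>.05)
for z in np.arange(.06,.17,.004):
    s=m&(abs(P[...,2]-z)<.002); q=P[s]
    if len(q): print(round(z,3),len(q),np.ptp(q[:,0]).round(3),q[:,1].min().round(3),im[s].mean(0).round())
E
```

```text
272 181
0.112 25 0.032 -0.034 [133. 138. 138.]
0.116 43 0.034 -0.037 [99. 98. 99.]
0.12 36 0.034 -0.036 [94. 92. 94.]
0.124 38 0.034 -0.036 [93. 93. 95.]
0.128 14 0.034 -0.032 [ 98. 107. 112.]
0.132 23 0.034 -0.03 [ 92. 101. 106.]
0.136 20 0.035 -0.04 [85. 94. 99.]
0.14 22 0.035 -0.039 [83. 92. 96.]
0.144 23 0.035 -0.039 [82. 90. 95.]
0.148 24 0.035 -0.04 [78. 86. 91.]
0.152 26 0.036 -0.04 [84. 88. 93.]
0.156 20 0.032 -0.04 [77. 77. 79.]
0.16 14 0.033 -0.04 [76. 75. 77.]
0.164 20 0.032 -0.039 [63. 62. 63.]
0.168 2 0.004 -0.028 [45. 44. 45.]
```

View pics/c2.png

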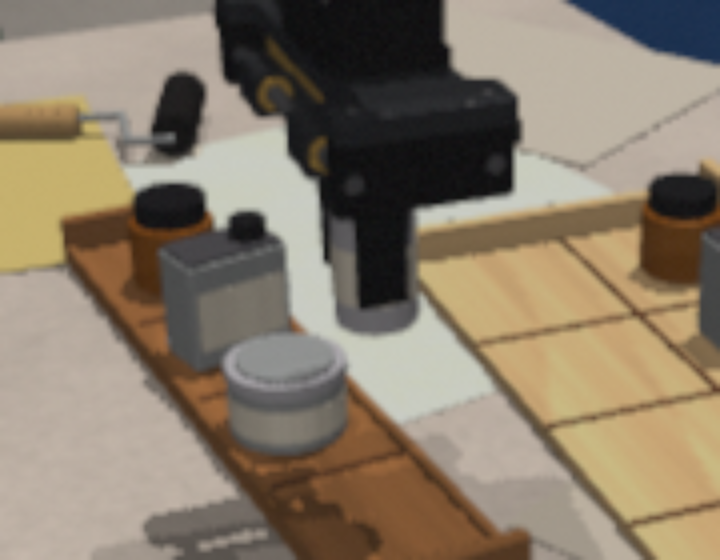

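The slim can hangs upright, with its underside at about z = 0.111 (28 mm below the TCP). That is roughly 8 mm lower in the grip than planned, which is fine. I'll move over the bay and lower with care.

Scaled: -0.1555 m / 0.8 = -0.1944, -0.15 m / 0.8 = -0.1875.

Emit:
nudge_tcp(segments=[[0,[-0.05,-0.0013,0],0],[0,[-0.1,-0.0038,0],0],[0,[-0.15,-0.0063,0],0],[0,[-0.1875,-0.0083,0],0],[0,[-0.1944,-0.0083,0],0],[0,[-0.1944,-0.0083,0],0],[0,[-0.1944,-0.0083,0],0],[0,[-0.1944,-0.0083,0.0375],0],[0,[-0.1944,-0.0083,0.075],0],[0,[-0.1944,-0.0083,0.1],0],[0,[-0.1944,-0.0083,0.1125],0],[0,[-0.1944,-0.0083,0.1125],0],[0,[-0.1944,-0.0083,0.1125],0]])

```text
time: 4.92
eef_pos: [0.6214, -0.0341, 0.0495]
eef_rot: [-0.001, 0.04, 0.999, 0.0]
ft_force: [0.8, -0.7, -0.3]
gripper_width: 0.43
gripper_force: 20.0
```

```bash
python3 - <<'E'
from h import *
go(622.5,-34.3,38,85.45)
im,d=grab('side','side3'); P=cloud('side',d)
m=(abs(P[...,0]-.6225)<.03)&(abs(P[...,1]+.0343)<.022)&(P[...,2]<.06)
for z in np.arange(.004,.05,.002):
    s=m&(abs(P[...,2]-z)<.001); q=P[s]
    if len(q): print(round(z,3),len(q),q[:,0].min().round(4),q[:,0].max().round(4),q[:,1].min().round(4))
E
```

```text
shift [-0.0011 -0.0002  0.0115] turn -0.0003 now ang 85.43 pos [ 0.6214 -0.0341  0.0495] tilt 0.07 t 4.9167
0.006 8 0.5928 0.6491 -0.0467
0.008 183 0.5928 0.6523 -0.0557
0.01 68 0.5934 0.6506 -0.0557
0.02 1 0.61 0.61 -0.0337
0.022 15 0.6087 0.6345 -0.0536
0.024 12 0.6087 0.6308 -0.0526
0.026 18 0.608 0.6425 -0.0545
0.028 11 0.6079 0.6344 -0.0546
0.03 18 0.6072 0.6305 -0.0547
0.032 16 0.6072 0.6358 -0.054
0.034 10 0.6074 0.6318 -0.0545
0.036 9 0.6078 0.6289 -0.0546
0.038 6 0.6075 0.6125 -0.0476
0.04 6 0.6076 0.6119 -0.0457
0.042 7 0.6078 0.6152 -0.0533
0.044 10 0.6078 0.6164 -0.054
0.046 12 0.6072 0.615 -0.0531
0.048 6 0.6103 0.6155 -0.0536
```

Scaled: 0.011 m / 0.8 = 0.0138, 0.009 m / 0.8 = 0.0113.

Emit:
nudge_tcp(segments=[[0,[-0.0013,0,0.0063],0],[0,[-0.0013,0,0.0113],0],[0,[-0.0013,0,0.0138],0],[0,[-0.0013,0,0.0138],0],[0,[-0.0013,0,0.0138],0]])

```text
time: 5.38
eef_pos: [0.6234, -0.0344, 0.0386]
eef_rot: [-0.0, 0.04, 0.999, -0.0]
ft_force: [0.6, 0.3, -1.1]
gripper_width: 0.433
gripper_force: 20.0
```

Emit:
nudge_tcp(segments=[[0,[0,0,0.0013],0],[0,[0,0,0.0013],0],[0,[0,0,0.0013],0]])

```text
time: 5.63
eef_pos: [0.6234, -0.0343, 0.0375]
eef_rot: [0.0, 0.04, 0.999, -0.0]
ft_force: [-0.4, 0.7, 0.1]
gripper_width: 0.43
gripper_force: 20.0
```

Scaled: 0.001 m / 0.8 = 0.0013.

Emit:
nudge_tcp(segments=[[0,[0,0,0.0013],0],[0,[0,0,0.0013],0],[0,[0,0,0.0013],0]])

```text
time: 5.88
eef_pos: [0.6237, -0.0344, 0.0372]
eef_rot: [0.0, 0.04, 0.999, -0.0]
ft_force: [-1.8, -0.4, 3.5]
gripper_width: 0.432
gripper_force: 20.0
```

Emit:
nudge_tcp(segments=[[0,[0,0,0.0013],0],[0,[0,0,0.0013],0],[0,[0,0,0.0013],0]])

```text
time: 6.13
eef_pos: [0.6238, -0.0344, 0.0371]
eef_rot: [0.0, 0.04, 0.999, -0.0]
ft_force: [-4.6, 1.2, 10.0]
gripper_width: 0.434
gripper_force: 20.0
```

Contact at z = 0.037. I'll ease off, open, rise, and go to the squat tin.

Scaled: -0.1 m / 0.8 = -0.125, -0.07 m / 0.8 = -0.0875.

Emit:
nudge_tcp(segments=[[0,[0,0,-0.0019],0],[0.5,[0,0,-0.0019],0],[0.6,[0,0,-0.0019],0],[0.75,[0,0,-0.0019],0],[0.75,[0,0,-0.0019],0],[0.75,[0,0,-0.0019],0],[0.75,[0,0,-0.0019],0],[0.75,[0,0,-0.0019],0],[0.75,[0,0,-0.0375],0],[0.75,[0,0,-0.0875],0],[1,[0,0,-0.125],0],[1,[0,0,-0.125],0],[1,[0,0,-0.125],0]])

```text
time: 7.22
eef_pos: [0.6254, -0.0347, 0.1387]
eef_rot: [0.003, 0.04, 0.999, -0.0]
ft_force: [-0.3, 0.1, -0.9]
gripper_width: 0.895
gripper_force: 0.0
```

```bash
python3 -c "
from h import *
go(460.5,81.6,31,85.45)"
```

```text
shift [0.1743 0.1028 0.1066] turn -0.0003 now ang 85.43 pos [ 0.6254 -0.0347  0.1387] tilt 0.34 t 7.2167
```

Scaled: 0.174 m / 0.8 = 0.2175, 0.103 m / 0.8 = 0.1288.

Emit:
nudge_tcp(segments=[[1,[0.2175,0.1288,0],0],[1,[0.2175,0.1288,0],0],[1,[0.2175,0.1288,0],0],[1,[0.2175,0.1288,0],0],[1,[0.2175,0.1288,0],0],[1,[0.2175,0.1288,0],0],[1,[0.2175,0.1288,0],0],[1,[0.2175,0.1288,0],0]])

```text
time: 7.88
eef_pos: [0.458, 0.0822, 0.135]
eef_rot: [-0.0, 0.04, 0.999, -0.0]
ft_force: [-0.3, -0.1, 0.3]
gripper_width: 1.001
gripper_force: 0.0
```

```bash
python3 - <<'E'
from h import *
go(460.5,81.6,31,85.45)
im,d=grab('side','side4'); P=cloud('side',d)
m=(P[...,0]>.58)&(P[...,0]<.67)&(abs(P[...,1]+.034)<.035)&(P[...,2]>.014)&(P[...,2]<.1)
q=P[m]; print(q.min(0),q.max(0)); b=q[(q[:,2]>.02)&(q[:,2]<.06)]; print(np.percentile(b[:,0],[1,99]),np.percentile(b[:,1],[1,99]));t=q[q[:,2]>.07];print('cap',t.min(0),t.max(0))
im,d=grab('top','top4');P=cloud('top',d)
m=(abs(P[...,2]-.082)<.005)&(P[...,0]>.6)&(P[...,0]<.66)&(abs(P[...,1]+.034)<.03);print('top cap',m.sum(),P[m].mean(0) if m.any() else '')
E
```

```text
shift [-0.0025 -0.0003  0.104 ] turn 0.0003 now ang 85.46 pos [0.458  0.0822 0.135 ] tilt 0.03 t 7.8833
[ 0.60832604 -0.05713185  0.01422571] [ 0.64765209 -0.019006    0.08162947]
[0.60976729 0.64179205] [-0.05548835 -0.02926717]
cap [ 0.61738074 -0.04731599  0.07006963] [ 0.6398402  -0.02497977  0.08162947]
top cap 124 [ 0.62748516 -0.03465645  0.08146709]
```

The slim can stands upright, but the cameras put it about 4 mm too far in +x. I'll correct that later with a clear view. Squat tin next.

Scaled: 0.104 m / 0.8 = 0.13, 0.09 m / 0.8 = 0.1125.

Emit:
nudge_tcp(segments=[[1,[-0.0031,0,0.0375],0],[1,[-0.0031,0,0.075],0],[1,[-0.0031,0,0.1125],0],[1,[-0.0031,0,0.13],0],[1,[-0.0031,0,0.13],0],[1,[-0.0031,0,0.13],0],[1,[-0.0031,0,0.13],0]])

```text
time: 8.57
eef_pos: [0.4621, 0.0816, 0.0325]
eef_rot: [0.001, 0.04, 0.999, 0.0]
ft_force: [0.4, -0.3, 0.3]
gripper_width: 1.0
gripper_force: 0.0
```

Emit:
nudge_tcp(segments=[[0,[0,0,0],0],[0,[0,0,0],0],[0,[0,0,0],0],[0,[0,0,0],0],[0,[0,0,0],0],[0,[0,0,0],0],[0,[0,0,0],0],[0,[0,0,0],0]], grip_n=20)

```text
time: 9.23
eef_pos: [0.461, 0.082, 0.0321]
eef_rot: [0.0, 0.04, 0.999, 0.0]
ft_force: [-2.2, -0.7, 6.0]
gripper_width: 0.706
gripper_force: 20.0
```

Scaled: -0.11 m / 0.8 = -0.1375, -0.1 m / 0.8 = -0.125.

Emit:
nudge_tcp(segments=[[0,[0,0,-0.025],0],[0,[0,0,-0.0625],0],[0,[0,0,-0.1],0],[0,[0,0,-0.125],0],[0,[0,0,-0.1375],0],[0,[0,0,-0.1375],0],[0,[0,0,-0.1375],0]])

```text
time: 9.82
eef_pos: [0.4603, 0.082, 0.1408]
eef_rot: [-0.0, 0.04, 0.999, -0.0]
ft_force: [0.4, 0.1, -2.5]
gripper_width: 0.704
gripper_force: 20.0
```

```bash
python3 - <<'E'
from h import *
go(615.4,-134.0,142,85.45)
im,d=grab('side','side5'); P=cloud('side',d); x,y,z=ctrl.get_obs()['eef_pos']
m=(abs(P[...,0]-x)<.06)&(abs(P[...,1]-y)<.045)&(P[...,2]<z-.009)&(P[...,2]>z-.05)
q=P[m]-[x,y,z]; print(len(q),np.percentile(q,[.5,99.5],axis=0))
im,d=grab('top','top5'); P=cloud('top',d)
m=(abs(P[...,2]-.0815)<.003)&(P[...,0]>.6)&(P[...,0]<.66)&(abs(P[...,1]+.034)<.03);print('slim cap',m.sum(),cv2.minAreaRect(P[m][:,:2].astype(np.float32)*1000))
cv2.imwrite('pics/c5.png',im)
E
```

```text
shift [-0.1719 -0.203  -0.0013] turn -0.0003 now ang 85.43 pos [0.4603 0.082  0.1408] tilt 0.03 t 9.8167
167 [[-0.02865775 -0.03338039 -0.02296039]
 [ 0.02548559  0.00177654 -0.00920504]]
slim cap 122 ((627.5309448242188, -34.77299499511719), (20.679285049438477, 20.41187286376953), 70.75840759277344)
```

View pics/c5.png

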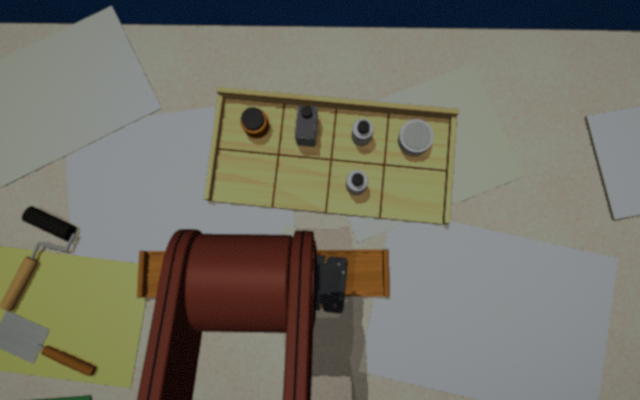

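The top view shows the slim can at (357,181) in its bay and the reserves undisturbed. The squat tin is in the gripper. Moving it to its bay.

Scaled: -0.203 m / 0.8 = -0.2538, -0.173 m / 0.8 = -0.2163.

Emit:
nudge_tcp(segments=[[0,[-0.2163,-0.2538,0],0],[0,[-0.2163,-0.2538,0],0],[0,[-0.2163,-0.2538,0],0],[0,[-0.2163,-0.2538,0],0],[0,[-0.2163,-0.2538,0],0],[0,[-0.2163,-0.2538,0],0],[0,[-0.2163,-0.2538,0],0],[0,[-0.2163,-0.2538,0],0],[0,[-0.2163,-0.2538,0],0],[0,[-0.2163,-0.2538,0],0],[0,[-0.2163,-0.2538,0.05],0],[0,[-0.2163,-0.2538,0.1],0],[0,[-0.2163,-0.2538,0.1225],0],[0,[-0.2163,-0.2538,0.1225],0],[0,[-0.2163,-0.2538,0.1225],0],[0,[-0.2163,-0.2538,0.1225],0]])

```text
time: 11.25
eef_pos: [0.6179, -0.1337, 0.0454]
eef_rot: [0.001, 0.039, 0.999, -0.0]
ft_force: [-0.4, 0.0, -1.8]
gripper_width: 0.709
gripper_force: 20.0
```

```bash
python3 - <<'E'
from h import *
go(615.4,-134.0,32,85.45)
im,d=grab('side','side6'); P=cloud('side',d); x,y,z=ctrl.get_obs()['eef_pos']
m=(abs(P[...,0]-x)<.06)&(abs(P[...,1]-y)<.045)&(P[...,2]<.06)&(P[...,2]>.015)
q=P[m]; print(len(q),np.percentile(q,[.5,99.5],axis=0)); L=q[q[:,2]<.03]; print('low',L.min(0),L.max(0))
E
```

```text
shift [ 0.0025 -0.0005  0.0134] turn 0.0007 now ang 85.49 pos [ 0.6179 -0.1337  0.0454] tilt 0.14 t 11.25
617 [[ 0.58771881 -0.1748035   0.02190537]
 [ 0.62883229 -0.09626553  0.05989444]]
low [ 0.587458   -0.16496135  0.02135505] [ 0.63474637 -0.12255273  0.02989512]
```

Scaled: 0.01 m / 0.8 = 0.0125, 0.008 m / 0.8 = 0.01.

Emit:
nudge_tcp(segments=[[0,[0.0025,-0.0006,0.005],0],[0,[0.0025,-0.0006,0.01],0],[0,[0.0025,-0.0006,0.0125],0],[0,[0.0025,-0.0006,0.0125],0],[0,[0.0025,-0.0006,0.0125],0],[0,[0.0025,-0.0006,0.0125],0]])

```text
time: 11.8
eef_pos: [0.615, -0.1346, 0.0337]
eef_rot: [0.0, 0.04, 0.999, -0.0]
ft_force: [0.3, 0.2, -1.8]
gripper_width: 0.707
gripper_force: 20.0
```

Emit:
nudge_tcp(segments=[[0,[0,0,0.0013],0],[0,[0,0,0.0013],0],[0,[0,0,0.0013],0]])

```text
time: 12.05
eef_pos: [0.6148, -0.1345, 0.0325]
eef_rot: [-0.0, 0.04, 0.999, 0.0]
ft_force: [0.8, 0.2, -1.4]
gripper_width: 0.708
gripper_force: 20.0
```

Emit:
nudge_tcp(segments=[[0,[0,0,0.0013],0],[0,[0,0,0.0013],0],[0,[0,0,0.0013],0]])

```text
time: 12.3
eef_pos: [0.615, -0.1346, 0.0321]
eef_rot: [0.0, 0.04, 0.999, -0.0]
ft_force: [-2.2, 0.8, 4.6]
gripper_width: 0.706
gripper_force: 20.0
```

Scaled: -0.1 m / 0.8 = -0.125, -0.07 m / 0.8 = -0.0875.

Emit:
nudge_tcp(segments=[[0.75,[0,0,0],0],[0.8,[0,0,0],0],[0.85,[0,0,0],0],[0.9,[0,0,0],0],[0.9,[0,0,0],0],[0.9,[0,0,-0.0375],0],[0.9,[0,0,-0.0875],0],[1,[0,0,-0.125],0],[1,[0,0,-0.125],0],[1,[0,0,-0.125],0],[1,[0,0,-0.125],0]])

```text
time: 13.22
eef_pos: [0.6146, -0.1344, 0.1311]
eef_rot: [-0.0, 0.04, 0.999, 0.0]
ft_force: [-0.8, -0.3, -0.5]
gripper_width: 0.989
gripper_force: 0.0
```

```bash
python3 -c "
from h import *
go(462.1,178.2,135,100)"
```

```text
shift [ 0.1769  0.2994 -0.0038] turn -0.2543 now ang 85.43 pos [ 0.6146 -0.1344  0.1311] tilt 0.02 t 13.2167
```

Scaled: 0.2995 m / 0.8 = 0.3744, 0.177 m / 0.8 = 0.2213, -0.254 rad / 2 = -0.127.

Emit:
nudge_tcp(segments=[[1,[0.2213,0.3744,-0.0063],-0.127],[1,[0.2213,0.3744,-0.0063],-0.127],[1,[0.2213,0.3744,-0.0063],-0.127],[1,[0.2213,0.3744,-0.0063],-0.127],[1,[0.2213,0.3744,-0.0063],-0.127],[1,[0.2213,0.3744,-0.0063],-0.127],[1,[0.2213,0.3744,-0.0063],-0.127],[1,[0.2213,0.3744,-0.0063],-0.127],[1,[0.2213,0.3744,-0.0063],-0.127],[1,[0.2213,0.3744,-0.0063],-0.127],[1,[0.2213,0.3744,-0.0063],-0.127],[1,[0.2213,0.3744,-0.0063],-0.127],[1,[0.2213,0.3744,-0.0063],-0.127]])

```text
time: 14.3
eef_pos: [0.4626, 0.177, 0.1359]
eef_rot: [-0.001, -0.086, 0.996, -0.0]
ft_force: [-0.9, -0.7, -0.4]
gripper_width: 1.001
gripper_force: 0.0
```

```bash
python3 - <<'E'
from h import *
go(462.1,178.2,33,100)
im,d=grab('top','top7'); P=cloud('top',d)
for n,h,c in(('slim',.0815,(.625,-.034)),('squat',.05,(.615,-.134))):
    m=(abs(P[...,2]-h)<.004)&(abs(P[...,0]-c[0])<.04)&(abs(P[...,1]-c[1])<.04);print(n,m.sum(),P[m].mean(0),cv2.minAreaRect(P[m][:,:2].astype(np.float32)*1000))
im,d=grab('side','side7'); P=cloud('side',d)
m=(abs(P[...,0]-.45)<.06)&(abs(P[...,1]-.17)<.05)&(P[...,2]>.02)&(P[...,2]<.075);q=P[m]
print(np.percentile(q,[0,1,99,100],axis=0))
E
```

```text
shift [1.000e-04 1.300e-03 1.029e-01] turn -0.0018 now ang 99.9 pos [0.4626 0.177  0.1359] tilt 0.07 t 14.3
slim 124 [ 0.62746191 -0.03461983  0.08165638] ((627.250732421875, -34.69366455078125), (20.18572235107422, 20.66010856628418), 0.5946489572525024)
squat 883 [ 0.61363776 -0.13407652  0.04919344] ((613.81591796875, -134.4986114501953), (60.010406494140625, 60.62370300292969), 46.11235809326172)
[[0.43134397 0.15166695 0.02022457]
 [0.4318565  0.15375721 0.02077026]
 [0.49440353 0.18977385 0.07346214]
 [0.4957002  0.19744373 0.07455394]]
```

Scaled: 0.102 m / 0.8 = 0.1275, 0.09 m / 0.8 = 0.1125.

Emit:
nudge_tcp(segments=[[1,[0,0,0.0375],0],[1,[0,0,0.075],0],[1,[0,0,0.1125],0],[1,[0,0,0.1275],0],[1,[0,0,0.1275],0],[1,[0,0,0.1275],0],[1,[0,0,0.1275],0],[1,[0,0,0.1275],0]])

```text
time: 15.07
eef_pos: [0.464, 0.1782, 0.0362]
eef_rot: [0.002, -0.087, 0.996, 0.0]
ft_force: [-0.1, -0.1, -0.6]
gripper_width: 0.994
gripper_force: 0.0
```

Emit:
nudge_tcp(segments=[[0,[0,0,0],0],[0,[0,0,0],0],[0,[0,0,0],0],[0,[0,0,0],0],[0,[0,0,0],0],[0,[0,0,0],0],[0,[0,0,0],0],[0,[0,0,0],0],[0,[0,0,0],0],[0,[0,0,0],0],[0,[0,0,0],0],[0,[0,0,0],0]], grip_n=20)

```text
time: 16.07
eef_pos: [0.4622, 0.1782, 0.0345]
eef_rot: [-0.0, -0.087, 0.996, 0.0]
ft_force: [-0.5, 0.8, 0.0]
gripper_width: 0.415
gripper_force: 20.0
```

Emit:
nudge_tcp(segments=[[0,[0,0,-0.025],0],[0,[0,0,-0.0625],0],[0,[0,0,-0.1],0],[0,[0,0,-0.125],0],[0,[0,0,-0.1375],0],[0,[0,0,-0.1375],0],[0,[0,0,-0.1375],0]])

```text
time: 16.65
eef_pos: [0.4621, 0.1781, 0.144]
eef_rot: [-0.0, -0.087, 0.996, -0.0]
ft_force: [0.1, 0.8, -2.2]
gripper_width: 0.415
gripper_force: 20.0
```

```bash
python3 - <<'E'
from h import *
go(631.3,65.4,142,85.45)
im,d=grab('side','side8'); P=cloud('side',d); x,y,z=ctrl.get_obs()['eef_pos']
m=(abs(P[...,0]-x)<.06)&(abs(P[...,1]-y)<.045)&(P[...,2]<z+.03)&(P[...,2]>z-.05);q=P[m]-[x,y,z];print(np.percentile(q,[.5,99.5],axis=0))
E
```

```text
shift [-0.1471 -0.1403  0.002 ] turn 0.2536 now ang 99.98 pos [0.4621 0.1781 0.144 ] tilt 0.01 t 16.65
[[-0.02983965 -0.03189407 -0.02399934]
 [ 0.0333765   0.010311    0.02958608]]
```

Scaled: -0.147 m / 0.8 = -0.1838, -0.1405 m / 0.8 = -0.1756, 0.254 rad / 2 = 0.127.

Emit:
nudge_tcp(segments=[[0,[-0.1838,-0.1756,0],0.127],[0,[-0.1838,-0.1756,0],0.127],[0,[-0.1838,-0.1756,0],0.127],[0,[-0.1838,-0.1756,0],0.127],[0,[-0.1838,-0.1756,0],0.127],[0,[-0.1838,-0.1756,0],0.127],[0,[-0.1838,-0.1756,0],0.127],[0,[-0.1838,-0.1756,0],0.127],[0,[-0.1838,-0.1756,0],0.127],[0,[-0.1838,-0.1756,0.05],0.127],[0,[-0.1838,-0.1756,0.1],0.127],[0,[-0.1838,-0.1756,0.1225],0.127],[0,[-0.1838,-0.1756,0.1225],0.127],[0,[-0.1838,-0.1756,0.1225],0.127],[0,[-0.1838,-0.1756,0.1225],0.127]])

```text
time: 17.95
eef_pos: [0.6325, 0.0659, 0.0487]
eef_rot: [0.001, 0.039, 0.999, 0.0]
ft_force: [0.8, -0.3, -1.4]
gripper_width: 0.414
gripper_force: 20.0
```

```bash
python3 - <<'E'
from h import *
go(631.3,65.4,34.5,85.45)
im,d=grab('side','side9'); P=cloud('side',d)
m=(abs(P[...,0]-.631)<.06)&(abs(P[...,1]-.06)<.04)&(P[...,2]<.05)&(P[...,2]>.015)
q=P[m]; L=q[q[:,2]<.03]; print('low',np.percentile(L,[0,2,98,100],axis=0))
E
```

```text
shift [ 0.0012 -0.0006  0.0142] turn 0.0006 now ang 85.49 pos [0.6325 0.0659 0.0487] tilt 0.17 t 17.95
low [[0.60212618 0.04558476 0.02284646]
 [0.60300822 0.0458134  0.02317544]
 [0.6577818  0.08043348 0.02990077]
 [0.65901272 0.08352727 0.02999219]]
```

Scaled: 0.011 m / 0.8 = 0.0138, 0.008 m / 0.8 = 0.01.

Emit:
nudge_tcp(segments=[[0,[0.0006,-0.0006,0.005],0],[0,[0.0006,-0.0006,0.01],0],[0,[0.0006,-0.0006,0.0138],0],[0,[0.0006,-0.0006,0.0138],0],[0,[0.0006,-0.0006,0.0138],0],[0,[0.0006,-0.0006,0.0138],0]])

```text
time: 18.5
eef_pos: [0.6309, 0.0648, 0.0356]
eef_rot: [-0.0, 0.04, 0.999, -0.0]
ft_force: [0.1, 0.1, -2.5]
gripper_width: 0.413
gripper_force: 20.0
```

Emit:
nudge_tcp(segments=[[0,[0,0,0.0013],0],[0,[0,0,0.0013],0],[0,[0,0,0.0013],0]])

```text
time: 18.75
eef_pos: [0.631, 0.0648, 0.0346]
eef_rot: [0.0, 0.04, 0.999, -0.0]
ft_force: [-0.0, 0.8, -1.3]
gripper_width: 0.413
gripper_force: 20.0
```

Emit:
nudge_tcp(segments=[[0,[0,0,0.0013],0],[0,[0,0,0.0013],0],[0,[0,0,0.0013],0]])

```text
time: 19.0
eef_pos: [0.6311, 0.0648, 0.0345]
eef_rot: [0.0, 0.04, 0.999, -0.0]
ft_force: [-2.9, 0.1, 5.1]
gripper_width: 0.415
gripper_force: 20.0
```

Scaled: -0.1 m / 0.8 = -0.125, -0.07 m / 0.8 = -0.0875.

Emit:
nudge_tcp(segments=[[0.45,[0,0,0],0],[0.5,[0,0,0],0],[0.6,[0,0,0],0],[0.7,[0,0,0],0],[0.7,[0,0,0],0],[0.7,[0,0,0],0],[0.7,[0,0,-0.0375],0],[0.7,[0,0,-0.0875],0],[1,[0,0,-0.125],0],[1,[0,0,-0.125],0],[1,[0,0,-0.125],0],[1,[0,0,-0.125],0]])

```text
time: 20.0
eef_pos: [0.6306, 0.0648, 0.1331]
eef_rot: [-0.0, 0.04, 0.999, 0.0]
ft_force: [-0.1, 0.0, -0.5]
gripper_width: 0.919
gripper_force: 0.0
```

```bash
python3 -c "
from h import *
go(462.5,274.9,135,85.45)"
```

```text
shift [ 0.1843  0.196  -0.0018] turn -0.0004 now ang 85.43 pos [0.6306 0.0648 0.1331] tilt 0.02 t 20.0
```

Scaled: 0.196 m / 0.8 = 0.245, 0.184 m / 0.8 = 0.23.

Emit:
nudge_tcp(segments=[[1,[0.23,0.245,0],0],[1,[0.23,0.245,0],0],[1,[0.23,0.245,0],0],[1,[0.23,0.245,0],0],[1,[0.23,0.245,0],0],[1,[0.23,0.245,0],0],[1,[0.23,0.245,0],0],[1,[0.23,0.245,0],0],[1,[0.23,0.245,0],0],[1,[0.23,0.245,0],0],[1,[0.23,0.245,0],0]])

```text
time: 20.92
eef_pos: [0.4635, 0.2738, 0.1327]
eef_rot: [-0.0, 0.041, 0.999, -0.0]
ft_force: [0.0, 0.1, -0.2]
gripper_width: 1.006
gripper_force: 0.0
```

```bash
python3 - <<'E'
from h import *
go(462.5,274.9,32,85.45)
im,d=grab('top','top10'); P=cloud('top',d)
for n,h,c in(('obl',.072,(.631,.065)),('oblcap',.084,(.646,.065)),('slim',.0815,(.625,-.034))):
    m=(abs(P[...,2]-h)<.005)&(abs(P[...,0]-c[0])<.045)&(abs(P[...,1]-c[1])<.04);print(n,m.sum(),P[m].mean(0),cv2.minAreaRect(P[m][:,:2].astype(np.float32)*1000))
E
```

```text
shift [0.001  0.0011 0.1007] turn -0.0016 now ang 85.36 pos [0.4635 0.2738 0.1327] tilt 0.08 t 20.9167
obl 582 [0.62676042 0.06446873 0.07255407] ((630.943359375, 64.7639389038086), (36.20734786987305, 60.00123596191406), 85.66133117675781)
oblcap 104 [0.64622569 0.06353428 0.08338766] ((646.5279541015625, 63.80479431152344), (19.815332412719727, 17.437841415405273), 2.8126487731933594)
slim 126 [ 0.62743691 -0.03467875  0.08160074] ((627.2340087890625, -34.70850372314453), (20.671104431152344, 20.63758087158203), 0.26520639657974243)
```

Oblong is within 1 mm of its bay centre, and its yaw of −4.3° matches the rack. Now the jar.

Scaled: 0.1 m / 0.8 = 0.125, 0.09 m / 0.8 = 0.1125.

Emit:
nudge_tcp(segments=[[1,[0,0,0.0375],0],[1,[0,0,0.075],0],[1,[0,0,0.1125],0],[1,[0,0,0.125],0],[1,[0,0,0.125],0],[1,[0,0,0.125],0],[1,[0,0,0.125],0],[1,[0,0,0.125],0]])

```text
time: 21.63
eef_pos: [0.465, 0.2754, 0.0358]
eef_rot: [0.002, 0.04, 0.999, 0.001]
ft_force: [0.3, 0.2, 0.3]
gripper_width: 1.001
gripper_force: 0.0
```

Emit:
nudge_tcp(segments=[[0,[0,0,0],0],[0,[0,0,0],0],[0,[0,0,0],0],[0,[0,0,0],0],[0,[0,0,0],0],[0,[0,0,0],0],[0,[0,0,0],0],[0,[0,0,0],0],[0,[0,0,0],0],[0,[0,0,0],0],[0,[0,0,0],0]], grip_n=20)

```text
time: 22.55
eef_pos: [0.463, 0.2749, 0.0335]
eef_rot: [-0.0, 0.04, 0.999, 0.0]
ft_force: [-0.9, 0.2, 0.6]
gripper_width: 0.567
gripper_force: 20.0
```

Emit:
nudge_tcp(segments=[[0,[0,0,-0.025],0],[0,[0,0,-0.0625],0],[0,[0,0,-0.1],0],[0,[0,0,-0.125],0],[0,[0,0,-0.1375],0],[0,[0,0,-0.1375],0],[0,[0,0,-0.1375],0]])

```text
time: 23.13
eef_pos: [0.4629, 0.2747, 0.1429]
eef_rot: [-0.0, 0.04, 0.999, -0.0]
ft_force: [0.4, 1.1, -2.3]
gripper_width: 0.568
gripper_force: 20.0
```

```bash
python3 - <<'E'
from h import *
go(639.2,165.1,142,85.45)
im,d=grab('side','side11'); P=cloud('side',d); x,y,z=ctrl.get_obs()['eef_pos']
m=(abs(P[...,0]-x)<.06)&(abs(P[...,1]-y)<.045)&(P[...,2]<z-.009)&(P[...,2]>z-.05);q=P[m]-[x,y,z];print(np.percentile(q,[.5,99.5],axis=0))
E
```

```text
shift [-0.1845 -0.0952  0.0009] turn -0.0004 now ang 85.43 pos [0.4629 0.2747 0.1429] tilt 0.01 t 23.1333
[[-0.02326074 -0.0283501  -0.02363065]
 [ 0.02167133  0.00156203 -0.00907642]]
```

Emit:
nudge_tcp(segments=[[0,[-0.2306,-0.1188,0],0],[0,[-0.2306,-0.1188,0],0],[0,[-0.2306,-0.1188,0],0],[0,[-0.2306,-0.1188,0],0],[0,[-0.2306,-0.1188,0],0],[0,[-0.2306,-0.1188,0],0],[0,[-0.2306,-0.1188,0],0],[0,[-0.2306,-0.1188,0],0],[0,[-0.2306,-0.1188,0.05],0],[0,[-0.2306,-0.1188,0.1],0],[0,[-0.2306,-0.1188,0.125],0],[0,[-0.2306,-0.1188,0.125],0],[0,[-0.2306,-0.1188,0.125],0],[0,[-0.2306,-0.1188,0.125],0],[0,[-0.2306,-0.1188,0.125],0]])

```text
time: 24.43
eef_pos: [0.6412, 0.1663, 0.0466]
eef_rot: [0.002, 0.04, 0.999, 0.0]
ft_force: [-0.1, -0.7, -0.7]
gripper_width: 0.57
gripper_force: 20.0
```

```bash
python3 - <<'E'
from h import *
go(639.2,165.1,33.5,85.45)
im,d=grab('side','side12'); P=cloud('side',d)
m=(abs(P[...,0]-.639)<.06)&(abs(P[...,1]-.15)<.04)&(P[...,2]<.05)&(P[...,2]>.015)
q=P[m]; L=q[q[:,2]<.03]; print('low',np.percentile(L,[0,2,98,100],axis=0))
E
```

```text
shift [ 0.002  -0.0013  0.0131] turn 0.0004 now ang 85.47 pos [0.6412 0.1663 0.0466] tilt 0.27 t 24.4333
low [[0.61682143 0.14180661 0.02229997]
 [0.61689211 0.14215427 0.02232827]
 [0.6337507  0.16686534 0.02930534]
 [0.63456133 0.16770705 0.02973011]]
```

Scaled: 0.01 m / 0.8 = 0.0125, 0.008 m / 0.8 = 0.01.

Emit:
nudge_tcp(segments=[[0,[0,-0.0013,0.005],0],[0,[0,-0.0013,0.01],0],[0,[0,-0.0013,0.0125],0],[0,[0,-0.0013,0.0125],0],[0,[0,-0.0013,0.0125],0],[0,[0,-0.0013,0.0125],0]])

```text
time: 24.98
eef_pos: [0.6394, 0.1644, 0.0335]
eef_rot: [0.0, 0.04, 0.999, -0.0]
ft_force: [1.0, -0.3, -0.6]
gripper_width: 0.568
gripper_force: 20.0
```

Emit:
nudge_tcp(segments=[[0,[0,0,0.0013],0],[0,[0,0,0.0013],0],[0,[0,0,0.0013],0]])

```text
time: 25.23
eef_pos: [0.6394, 0.1644, 0.0334]
eef_rot: [-0.0, 0.04, 0.999, -0.0]
ft_force: [-2.4, -0.9, 5.3]
gripper_width: 0.573
gripper_force: 20.0
```

Emit:
nudge_tcp(segments=[[0,[0,0,0.0013],0],[0,[0,0,0.0013],0],[0,[0,0,0.0013],0]])

```text
time: 25.48
eef_pos: [0.6395, 0.1644, 0.0334]
eef_rot: [-0.0, 0.04, 0.999, -0.0]
ft_force: [-5.3, -1.8, 10.9]
gripper_width: 0.568
gripper_force: 20.0
```

Scaled: -0.1 m / 0.8 = -0.125, -0.07 m / 0.8 = -0.0875.

Emit:
nudge_tcp(segments=[[0,[0,0,-0.0013],0],[0.65,[0,0,-0.0013],0],[0.7,[0,0,-0.0013],0],[0.75,[0,0,-0.0013],0],[0.8,[0,0,-0.0013],0],[0.8,[0,0,-0.0013],0],[0.8,[0,0,-0.0375],0],[0.8,[0,0,-0.0875],0],[0.8,[0,0,-0.125],0],[0.8,[0,0,-0.125],0],[0.8,[0,0,-0.125],0],[0.8,[0,0,-0.125],0]])

```text
time: 26.48
eef_pos: [0.639, 0.1644, 0.1311]
eef_rot: [-0.0, 0.04, 0.999, -0.0]
ft_force: [-0.0, 0.3, -0.4]
gripper_width: 0.803
gripper_force: 0.0
```

```bash
python3 -c "
from h import *
go(627.3,-34.7,135,85.45)"
```

```text
shift [-0.0042 -0.1994 -0.0039] turn -0.0004 now ang 85.43 pos [0.639  0.1644 0.1311] tilt 0.03 t 26.4833
```

Careful with the scale: shifts go in shares of 0.8 m and turns go in shares of 2 rad. That gives: -0.1995 m / 0.8 = -0.2494, -0.004 m / 0.8 = -0.005.

Emit:
nudge_tcp(segments=[[0.8,[-0.005,-0.2494,-0.005],0],[0.8,[-0.005,-0.2494,-0.005],0],[0.8,[-0.005,-0.2494,-0.005],0],[0.8,[-0.005,-0.2494,-0.005],0],[0.8,[-0.005,-0.2494,-0.005],0],[0.8,[-0.005,-0.2494,-0.005],0],[0.8,[-0.005,-0.2494,-0.005],0],[0.8,[-0.005,-0.2494,-0.005],0],[0.8,[-0.005,-0.2494,-0.005],0]])

```text
time: 27.23
eef_pos: [0.6268, -0.0334, 0.1342]
eef_rot: [-0.001, 0.039, 0.999, 0.0]
ft_force: [-0.1, -0.8, 0.9]
gripper_width: 0.802
gripper_force: 0.0
```

Emit:
nudge_tcp(segments=[[0.8,[0,0,0.0375],0],[0.8,[0,0,0.075],0],[0.8,[0,0,0.1125],0],[0.8,[0,0,0.1225],0],[0.8,[0,0,0.1225],0],[0.8,[0,0,0.1225],0],[0.8,[0,0,0.1225],0],[0.8,[0,0,0.1225],0]])

```text
time: 27.9
eef_pos: [0.6294, -0.0348, 0.0401]
eef_rot: [0.002, 0.04, 0.999, -0.0]
ft_force: [-0.7, -1.1, 0.1]
gripper_width: 0.801
gripper_force: 0.0
```

Emit:
nudge_tcp(segments=[[0,[0,0,0],0],[0,[0,0,0],0],[0,[0,0,0],0],[0,[0,0,0],0],[0,[0,0,0],0],[0,[0,0,0],0],[0,[0,0,0],0],[0,[0,0,0],0]], grip_n=20)

```text
time: 28.57
eef_pos: [0.6274, -0.0348, 0.0376]
eef_rot: [-0.0, 0.04, 0.999, -0.0]
ft_force: [-0.1, -0.3, 1.3]
gripper_width: 0.428
gripper_force: 20.0
```

Emit:
nudge_tcp(segments=[[0,[0,0,-0.0125],0],[0,[0,0,-0.025],0],[0,[0,0,-0.025],0],[0,[0,0,-0.025],0],[0,[0,0,-0.025],0]])

```text
time: 28.98
eef_pos: [0.6277, -0.0348, 0.058]
eef_rot: [0.0, 0.04, 0.999, -0.0]
ft_force: [0.9, -0.8, -1.2]
gripper_width: 0.428
gripper_force: 20.0
```

```bash
python3 -c "
from h import *
go(623.4,-34.3,37.5,85.45)"
```

```text
shift [0.0043 0.0001 0.0205] turn -0.0004 now ang 85.43 pos [ 0.6277 -0.0348  0.058 ] tilt 0.04 t 28.9833
```

Scaled: 0.02 m / 0.8 = 0.025, 0.019 m / 0.8 = 0.0238.

Emit:
nudge_tcp(segments=[[0,[0.005,0,0],0],[0,[0.005,0,0],0],[0,[0.005,0,0.0125],0],[0,[0.005,0,0.02],0],[0,[0.005,0,0.0238],0],[0,[0.005,0,0.025],0],[0,[0.005,0,0.025],0],[0,[0.005,0,0.025],0]])

```text
time: 29.65
eef_pos: [0.623, -0.0343, 0.0374]
eef_rot: [-0.001, 0.04, 0.999, 0.0]
ft_force: [-2.7, 0.3, 5.2]
gripper_width: 0.436
gripper_force: 20.0
```

Emit:
nudge_tcp(segments=[[0,[0,0,0.0013],0],[0,[0,0,0.0013],0],[0,[0,0,0.0013],0]])

```text
time: 29.9
eef_pos: [0.6231, -0.0343, 0.0374]
eef_rot: [-0.001, 0.04, 0.999, 0.0]
ft_force: [-6.9, 1.0, 11.2]
gripper_width: 0.433
gripper_force: 20.0
```

Scaled: 0.2 m / 0.8 = 0.25, 0.16 m / 0.8 = 0.2.

Emit:
nudge_tcp(segments=[[0,[0,0,-0.0013],0],[0,[0,0,-0.0013],0],[0.5,[0,0,-0.0013],0],[0.6,[0,0,-0.0013],0],[0.7,[0,0,-0.0013],0],[0.7,[0,0,-0.0013],0],[0.7,[0,0,-0.0013],0],[0.7,[0,0,-0.0375],0],[0.7,[0,0,-0.0875],0],[0.7,[0,0,-0.125],0],[0.7,[0.05,0,-0.15],0],[0.7,[0.1,0,-0.15],0],[0.7,[0.15,0,-0.15],0],[0.7,[0.2,0,-0.15],0],[0.7,[0.25,0,-0.15],0],[0.7,[0.25,0,-0.15],0],[0.7,[0.25,0,-0.15],0]])

```text
time: 31.32
eef_pos: [0.4223, -0.0181, 0.1563]
eef_rot: [0.0, 0.04, 0.999, -0.0]
ft_force: [0.8, 0.1, 1.4]
gripper_width: 0.699
gripper_force: 0.0
```

```bash
python3 - <<'E'
from h import *
im,d=grab('top','top14'); P=cloud('top',d); s,_=grab('side','side14')
for n,h,c in(('jar',.064,(.6392,.1651)),('obl',.072,(.6313,.0654)),('slim',.082,(.6234,-.0343)),('squat',.05,(.6154,-.134)),('rjar',.064,(.7384,.155)),('robl',.072,(.7305,.0581)),('rsli',.082,(.7214,-.0443)),('rsqu',.05,(.7151,-.1415))):
    m=(abs(P[...,2]-h)<.005)&(abs(P[...,0]-c[0])<.042)&(abs(P[...,1]-c[1])<.042)
    r=cv2.minAreaRect(P[m][:,:2].astype(np.float32)*1000); print(n,m.sum(),'off mm',np.round(np.array(r[0])-np.array(c)*1000,1),np.round(r[1],1),round(r[2],1))
cv2.imwrite('pics/c14.png',cv2.vconcat([im[70:320,130:480],s[120:300,150:500]]))
E
```

```text
jar 433 off mm [-0.7 -0.9] [41.2 40.8] 38.3
obl 587 off mm [-0.3 -0.7] [36.  60.2] 85.5
slim 124 off mm [0.  0.1] [20.6 20.2] 19.2
squat 909 off mm [-1.4 -0.7] [60.1 60.8] 45.3
rjar 417 off mm [ 0.2 -0.9] [41.5 39.7] 2.4
robl 555 off mm [-0. -0.] [36.  60.6] 85.4
rsli 121 off mm [-0.3  0.3] [20.2 20.7] 34.1
rsqu 874 off mm [-0.6 -0. ] [60.4 60.8] 8.7
```

View pics/c14.png

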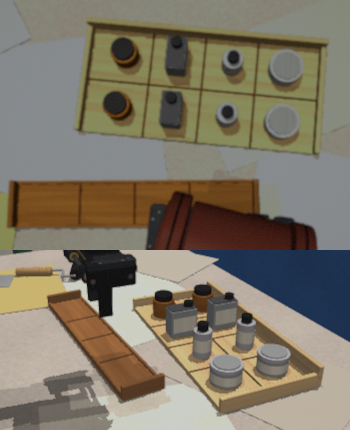

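The front row at (117,105), (171,110), (227,114) and (282,122) in the crop matches the reserves behind it. All four containers are upright and centred within 1.6 mm, the reserves haven't moved, and the arm is clear. Handing in.

```bash
python3 -c "
from station import ctrl
print(ctrl.close_job())"
```

```text
the job is handed in; nothing more can be done
None
```

The job is handed in: all four containers stand upright in the front row in the reserve order, within 1.6 mm of their bay centres by the top camera, with the oblong can in line with its reserve and the reserves not moved.

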